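# Hold a heat sink hard into the corner of a drilling fixture

## Task

First put the two offcuts lying on the drilling fixture's plate into the blue scrap bin. Then set the finned aluminium heat sink down on the cleared plate, fins down as it lies now, and press it into the corner so that one short end is flush against the end stop and one long side is flush against the side stop. The toggle clamp will be closed on it next by somebody else, so finish while you hold it: still on the heat sink, holding it down flat on the plate and firmly against both stops at once, without ever ramming it into them or knocking the other parts about on the bench.

Things in the scene. Friction and masses are not known exactly. Their poses are not given: they have to be found in the camera images.
- fixture: Fixed drilling fixture: dark plate 270 x 170 x 12 mm (x, y, z) with two bright stops at a corner. Origin: centre of its underside, on the bench; z up. Stop faces at x = +60 and y = +60 mm; work area: x and y below these. Plate and stops are oiled: parts slide easily (friction 0.2). Behind the end stop (x 80-175, y within 20 mm) a fixed open toggle clamp, 125 mm high, not used. Seated heat sink: centre x = 10, y = 30 mm.
- end_stop: Rigid steel bar on the fixture's plate, 16 x 100 mm from above, 20 mm high (top 32 mm above the bench). Origin: centre of its underside; axes as the fixture's. Its face lies 8 mm to the -x side, spanning fixture y -52 to +48 mm; press on it by pushing in the fixture's +x. A small gap parts it from the side stop.
- side_stop: Rigid steel bar on the fixture's plate, 120 x 16 mm from above, 20 mm high (top 32 mm above the bench). Origin: centre of its underside; axes as the fixture's. Its face lies 8 mm to the -y side, spanning fixture x -72 to +48 mm; press on it by pushing in the fixture's +y.
- corner (a point): The point on the plate's top where the planes of the two stop faces meet, at x = 60, y = 60, z = 12 mm in the fixture's frame; axes as the fixture's.
- heatsink: Loose bare aluminium heat sink, 100 long (x) x 60 wide (y) x 50 mm high, 0.3 to 0.5 kg, lying on the bench fins down: seven fins along x under a solid 12 mm base, its flat top. Same both ways round. Origin: centre of its underside. Take it from above across the 60 mm (flat sides); on the plate, fingertips over 21 mm above the plate clear the stops.
- duct_offcut: Loose sawn stub of slotted plastic wiring duct, pale blue-grey, a U open upwards: 36 mm long (x), 40 mm wide (y), 40 mm high, walls 2.4 mm, slots from 19 mm up, 25 g. Origin: centre of its underside. Can be pinched across the outside of its two walls (along y, 40 mm).
- rail_offcut: Loose stub of steel top-hat mounting rail lying brim down: 40 mm long (x), 25 mm wide over the hat (y), 35 mm over the brim, 15 mm high, 2.4 mm thick, 50 g. Origin: centre of its underside. Can be pinched from end to end (along x, 40 mm) or across the hat (along y, 25 mm) above the 2.4 mm brim.
- scrap_bin: Fixed blue open-topped scrap bin, 160 x 200 mm (x, y; inside 152 x 192 mm), 80 mm high with a rim 4 to 6 mm wider, walls and floor 4 mm, a few old flat offcuts fixed on its floor up to 16 mm high. Origin: centre of its underside. It may stand to the left or the right of the fixture; the heat sink lies on the other side.
- relay: Loose bystander: black and white solid-state relay, 58 x 45 x 30 mm. Origin: centre of its underside.
- contactor: Loose bystander: contactor, black foot, white body and mint top, 80 x 46 x 86 mm. Origin: centre of its underside.
- tape: Loose bystander: roll of yellow insulating tape lying flat, 66 mm across, 19 mm high. Origin: centre of its underside.
- tub: Loose bystander: small grey screw-top tub with a white cap, 52 mm across, 50 mm high. Origin: centre of its underside.
- screwdriver: Loose bystander: screwdriver lying flat beyond the fixture. Origin: near its middle, on its underside.
- terminals: Loose bystander: row of grey and green terminal blocks on a piece of rail, 46 x 130 x 42 mm. Origin: centre of its underside.
Not all that is in view belongs to the job. What is shaped like the duct_offcut but orange is not meant. Several things have the shape of the rail_offcut; the one meant has the colours described above.

How it is judged:
By the outcome, as a careful person would: the job done as asked, in the order asked, and still so for the second after the job is handed in, while the arm keeps its last pose, push and grip.
It also fails if it takes over 72 s, if anything falls off the work surface, if the arm or the gripper's body presses on something with over 40 N, if the wrist force passes 120 N, or if a joint passes its speed limit or range.

## Robot

A 7-joint arm with a two-finger parallel gripper is mounted at the origin on the work surface. World frame = base frame: x ahead of the robot, y to its left, z up, the work surface at z = 0. Lengths are in m, angles in rad, forces in N, time in s.
With the tool pointing down it reaches from about 0.425 to 0.875 m from the base axis. Payload 8.4 kg.
Tool frame: the origin (TCP) lies on the mounting face of the last link; the fingertips stand 182 mm ahead of it and the grasp point (between the pads) lies 164 mm ahead of it; z points along the fingers, y is the line along which they close (so a half turn about z gives the same grasp; the last joint's range is limited). The gripper opens to 87 mm and grips with 3 to 60 N. Pads are 19 mm wide; open, the fingers measure 117 mm over their backs; the gripper's body (75 mm by 190 mm) begins 51 mm behind the grasp point.
Start: joints at [1.097, 0.333, 0.04, 1.465, -0.013, 1.343, -0.059], TCP at [0.238, -0.605, 0.405] pointing down, gripper open.
Joint ranges: [-2.58, 2.58], [-0.38, 2.09], [-1.3, 1.39], [0.25, 2.4], [-1.5, 4.64], [0.08, 2.09], [-2.65, 2.65]. Speed limits (rad/s): [2.22, 2.22, 2.79, 2.79, 3.14, 3.14, 3.14].

## Interface

Orientations are given as a unit quaternion [w, x, y, z].
In Python, from workcell import env, effector, readout, eyes gives the robot as it stands. Calls block until the motion is done:
- env.move_ptp(position, orientation): joint-space move of the TCP to a pose.
- env.move_linear(position, speed=0.15, rotation=None): straight line of the TCP; rotation=None keeps the orientation; speed is the mean speed in m/s.
- env.move_joints(angles): joint-space move.
- effector.command_gripper(opening): finger opening in m; the grip force is fixed at half the most; returns when the fingers have stopped.
- env.hold(seconds).
- env.ik(position, orientation): joint angles nearest the present ones, or None.
- readout.sense(): the state.
- eyes.snapshot(name): name is "scene" or "top" or "wrist"; returns (picture, depth): 480x640x3 uint8, blue, green, red; 480x640 float32, m along the optical axis (not along the pixel's ray), 0 where there is no reading.
- eyes.get_calibration(name): a dict with "fx", "fy", "cx", "cy" (pixels), "rvec" (rotation vector, rad) and "tvec" (3), from world to camera coordinates, as OpenCV has them; the wrist camera has in their place "mount" (4x4, takes a point from camera to tool coordinates, whose origin is the TCP and whose axes are the flange's). Camera axes: x right, y down, z forward; pixel columns grow to the right and rows downward; lengths in m; the calibration is good to about 2 mm. A picture is of the moment at which its call begins: read the wrist's pose just before it. get_calibration takes no time and is no camera call.
A pose or a line that the arm cannot do raises env.IKError and nothing moves.
- env.sign_off(): hands the job in; it is judged then, once.
The state is a dict: "time_s": time; "q": joint angles; "joint_velocities": joint speeds; "joint_efforts": joint torques, N m; "eef_pos": TCP position; "ee_rot": TCP orientation; "ft_force": force on the tool from outside, world axes, zero at the start; "ft_torque": the same for the moment, N m; "grip_width": finger opening in m; "grasp_force": force on a finger pad.
Only numpy, scipy, OpenCV 4.12 (cv2) and the standard library are available. Lean on these libraries where they do the work, as an engineer would, in place of code of your own. Each camera call takes 0.05 s, during which the arm holds its last target. There are 200 camera calls.

## Working session

There is one attempt and no reset: what is moved stays moved. The work goes in short steps, each a Python script; the robot and the scene stay as the last script left them, time stands still between calls to the robot, and variables do not carry over. Pictures are saved under pics/ and viewed, at most 10 in all, crops included, and the job is handed in when it is done.

```bash
ls; mkdir -p pics
python3 - <<'E'
from workcell import env, effector, readout, eyes
import cv2, numpy as np
for n in ("scene","top"):
    p,d=eyes.snapshot(n); cv2.imwrite(f"pics/{n}0.png",p); np.save(f"pics/{n}0.npy",d)
    c=eyes.get_calibration(n); print(n,c)
    R=cv2.Rodrigues(np.array(c['rvec']))[0]; print(-R.T@np.array(c['tvec']).ravel())
print(eyes.get_calibration("wrist")); print(readout.sense())
E
```

```text
pics
scene {'fx': 594.5397849373808, 'fy': 594.5397849373808, 'cx': 313.9971059990702, 'cy': 240.89132163685855, 'rvec': array([ 0.73617232,  2.82255016, -0.77532135]), 'tvec': array([ 0.486125  , -0.21615813,  1.2446056 ])}
[0.81477104 0.48418013 0.96633468]
top {'fx': 612.2990357530733, 'fy': 612.2990357530733, 'cx': 320.288989563965, 'cy': 250.00035274781584, 'rvec': array([ 2.22316647, -2.17671953,  0.09717479]), 'tvec': array([-0.02504184,  0.55224398,  1.31626743])}
[0.46637943 0.0175048  1.34920135]
{'fx': 413.10308393037513, 'fy': 413.10308393037513, 'cx': 318.6055649336681, 'cy': 238.66925053896114, 'mount': array([[ 2.76856645e-04, -9.55096226e-01, -2.96295668e-01,
         8.08536983e-02],
       [ 9.99999635e-01,  5.03913148e-04, -6.89949342e-04,
        -7.64024166e-04],
       [ 8.08275295e-04, -2.96295369e-01,  9.55096017e-01,
         2.02122229e-02],
       [ 0.00000000e+00,  0.00000000e+00,  0.00000000e+00,
         1.00000000e+00]])}
{'time_s': 0.1, 'q': array([ 1.0967855 ,  0.33385406,  0.03989974,  1.46616637, -0.01340155,
        1.34329144, -0.05846748]), 'joint_velocities': array([ 0.00102738,  0.00039048,  0.00068454, -0.00248899, -0.00083045,
        0.00049593, -0.00046652]), 'joint_efforts': array([ 4.32722605e-03, -6.57809830e+01,  1.34017199e+00, -4.04712439e+01,
       -5.96904941e-02,  4.09190159e-02,  7.42659267e-05]), 'eef_pos': array([ 0.23788711, -0.60474306,  0.40394751]), 'ee_rot': array([-7.02190661e-04,  9.82491445e-01,  1.86306289e-01, -1.86378540e-04]), 'ft_force': array([ 0.28791907, -0.14502055,  0.25167406]), 'ft_torque': array([ 0.06065474, -0.04474829, -0.01593282]), 'grasp_force': 0.0, 'grip_width': 0.08675741521287703}
```

View pics/top0.png

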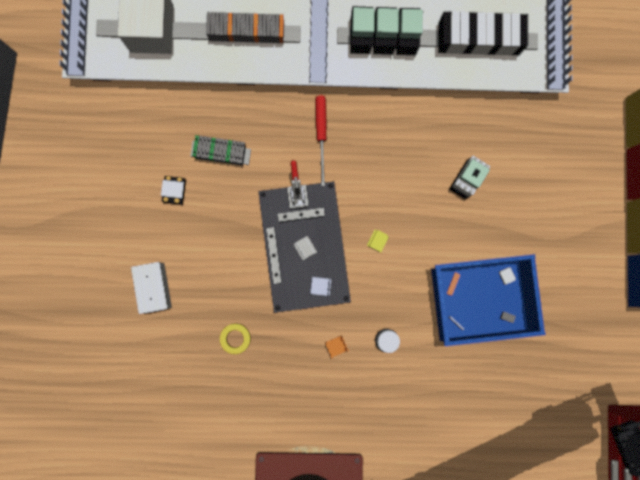

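View pics/scene0.png

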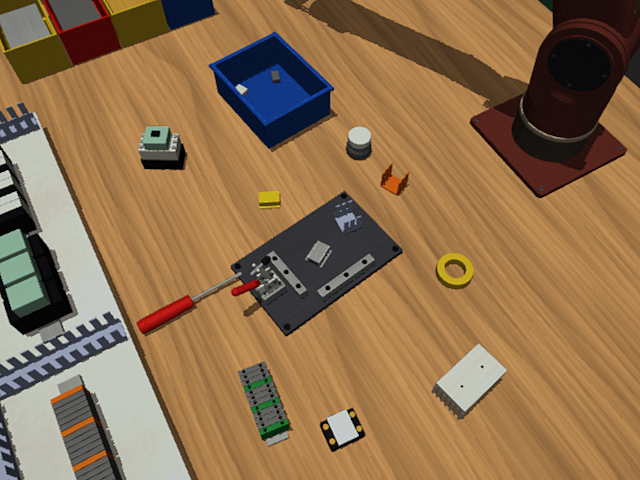

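Candidates in the top view: duct-shaped – pale blue-grey (321,286) on the plate, and orange (336,347), which is not meant. Rail-shaped – steel grey (305,247) on the plate, yellow (378,240), and bits in the bin that are also not meant. I choose (321,286) and (305,247), with the heat sink at (150,287), and check them in a close crop.

```bash
cat > h.py <<'E'
import cv2, numpy as np
from workcell import env, effector, readout, eyes
from scipy.spatial.transform import Rotation as Ro
G=0.164
def quat(a): return np.array([0,np.cos(a/2),np.sin(a/2),0])   # tool down, tool x at world yaw a, closes along a+90deg
def camera(n,s=None):
    c=eyes.get_calibration(n)
    K=np.array([[c['fx'],0,c['cx']],[0,c['fy'],c['cy']],[0,0,1]])
    if n=="wrist":
        w,x,y,z=s['ee_rot']; T=np.eye(4); T[:3,:3]=Ro.from_quat([x,y,z,w]).as_matrix(); T[:3,3]=s['eef_pos']
        M=T@c['mount']; return K,M[:3,:3],M[:3,3]
    R=cv2.Rodrigues(np.array(c['rvec']))[0]; return K,R.T,-R.T@np.array(c['tvec']).ravel()
def cast(cam,px,z):
    K,R,o=cam; px=np.atleast_2d(np.asarray(px,float))
    d=(R@np.linalg.inv(K)@np.c_[px,np.ones(len(px))].T).T
    return (o+d*((z-o[2])/d[:,2])[:,None])[:,:2]
def proj(cam,P):
    K,R,o=cam; p=(K@R.T@(np.atleast_2d(P)-o).T).T; return p[:,:2]/p[:,2:]
def rect(cam,cnt,z):
    """centre, (long, short), yaw of long side"""
    pts=cast(cam,cnt.reshape(-1,2),z).astype(np.float32)
    b=cv2.boxPoints(cv2.minAreaRect(pts)); e=[b[1]-b[0],b[2]-b[1]]; e.sort(key=lambda v:-np.linalg.norm(v))
    return b.mean(0),[np.linalg.norm(v) for v in e],(np.arctan2(e[0][1],e[0][0])+np.pi/2)%np.pi-np.pi/2
def blob(mask,near):
    """contour of the blob containing/nearest the pixel"""
    cs,_=cv2.findContours(mask.astype(np.uint8),cv2.RETR_EXTERNAL,cv2.CHAIN_APPROX_NONE)
    cs=[c for c in cs if cv2.contourArea(c)>15]
    return max(cs,key=lambda c:cv2.pointPolygonTest(c,tuple(map(float,near)),True))
def snap(n,f=None):
    s=readout.sense(); p,d=eyes.snapshot(n)
    if f: cv2.imwrite(f"pics/{f}.png",p)
    return p,d,camera(n,s)
E
python3 - <<'E'
from h import *
p=cv2.imread("pics/top0.png"); cam=camera("top"); hsv=cv2.cvtColor(p,cv2.COLOR_BGR2HSV)
for n,u in dict(duct=(321,286),rail=(305,247),sink=(150,287),end=(302,214),side=(273,255)).items():
    print(n,p[u[1],u[0]],hsv[u[1],u[0]])
S,V=hsv[...,1],hsv[...,2]
pale=(S<60)&(V>105)
for n,u,z in [("sink",(150,287),.05),("rail",(305,247),.027),("duct",(321,286),.052),("end",(302,214),.032),("side",(273,255),.032)]:
    print(n,rect(cam,blob(pale,u),z))
dark=(V<95)&(S<80)
c=cv2.convexHull(blob(dark,(300,280))); print("plate",rect(cam,c,.012))
print("bin",rect(cam,cv2.convexHull(blob((S>150)&(abs(hsv[...,0].astype(int)-112)<12),(486,300))),.08))
cv2.imwrite("pics/crop0.png",cv2.resize(p[175:365,230:410],None,fx=3.1,fy=3.1,interpolation=cv2.INTER_CUBIC))
E
```

```text
duct [212 193 188] [114  29 212]
rail [177 181 182] [ 24   7 182]
sink [213 207 205] [113  10 213]
end [103 106 106] [ 30   7 106]
side [65 66 66] [30  4 66]
sink (array([0.4633398 , 0.34645376], dtype=float32), [np.float32(0.10273055), np.float32(0.06270984)], np.float32(0.20061445))
rail (array([0.55721873, 0.02059382], dtype=float32), [np.float32(0.043549407), np.float32(0.038120836)], np.float32(0.54059184))
duct (array([ 0.4742807 , -0.01439798], dtype=float32), [np.float32(0.043367226), np.float32(0.03991864)], np.float32(1.4901325))
end (array([0.6288214 , 0.03069101], dtype=float32), [np.float32(0.10247126), np.float32(0.017910816)], np.float32(-1.4167227))
side (array([0.5390334 , 0.08769614], dtype=float32), [np.float32(0.12192187), np.float32(0.019123076)], np.float32(0.15687788))
plate (array([0.560711  , 0.02257244], dtype=float32), [np.float32(0.2656393), np.float32(0.1657402)], np.float32(0.1541208))
bin (array([ 0.45202595, -0.3614735 ], dtype=float32), [np.float32(0.21514799), np.float32(0.16347645)], np.float32(-1.4408281))
```

View pics/crop0.png

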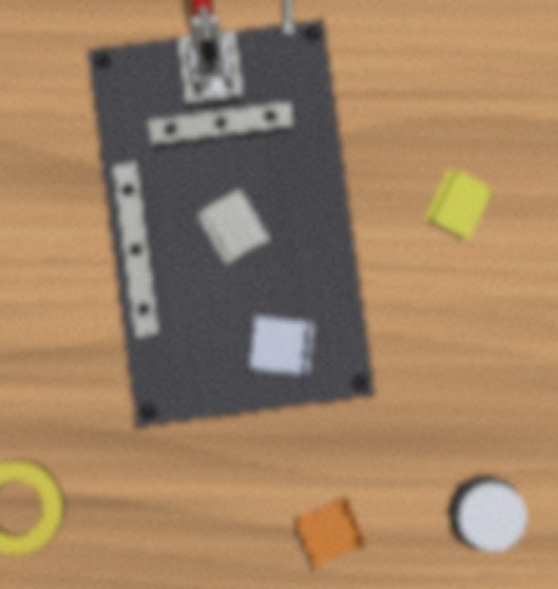

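The crop confirms it. The pale blue-grey duct at crop (282,345) shows its slotted wall on the right, so its walls lie across about world y. The steel rail is at (233,227). Next I look from close by with the wrist camera.

Run:
```python
from h import *
for n,p,a in [("look",[.5,.0,.36],.15),("duct",[.474,-.014,.2],-.08),("rail",[.557,.02,.19],.54),("rail2",[.557,.02,.19],.54-np.pi/2),("bin",[.45,-.36,.3],.15),("sink",[.463,.346,.2],.2),("seat",[.56,.055,.217],.154)]:
    for b in (a,a+np.pi):
        q=env.ik(np.array(p),quat(b)); print(n,round(b,2),None if q is None else np.round(q,2))
env.move_ptp(np.array([.5,.0,.36]),quat(.15))
p,d,c=snap("wrist","w1"); np.save("pics/w1.npy",d); print(readout.sense()['time_s'],readout.sense()['eef_pos'])
import pickle; pickle.dump(c,open("pics/w1.pkl","wb"))
```

```text
look 0.15 [ 0.49  0.1  -0.61  1.86  0.06  1.2  -1.56]
look 3.29 [ 0.58  0.11 -0.7   1.85  0.08  1.21  1.57]
duct -0.08 [ 0.45  0.25 -0.56  2.07  0.17  0.86 -1.86]
duct 3.06 [ 0.62  0.29 -0.75  2.07  0.25  0.88  1.22]
rail 0.54 [ 0.38  0.43 -0.59  1.88  0.29  0.92 -1.38]
rail 3.68 [ 0.75  0.63 -1.1   1.87  0.65  1.05  1.5 ]
rail2 -1.03 [-1.03  0.72  1.21  1.95 -0.79  1.06 -2.06]
rail2 2.11 [ 0.43  0.44 -0.65  1.88  0.33  0.93  0.17]
bin 0.15 [ 0.68  0.27 -0.1   1.77  0.03  1.1  -0.85]
bin 3.29 [ 1.01  0.31 -0.49  1.76  0.16  1.12  2.19]
sink 0.2 [ 0.07  0.6  -1.    1.81  0.58  1.05 -2.53]
sink 3.34 [ 0.19  0.74 -1.2   1.81  0.76  1.15  0.5 ]
seat 0.15 [ 0.36  0.41 -0.64  1.85  0.29  0.98 -1.82]
seat 3.3 [ 0.52  0.47 -0.85  1.84  0.41  1.01  1.23]
2.5 [ 0.50016727 -0.00089918  0.35999196]
```

View pics/w1.png

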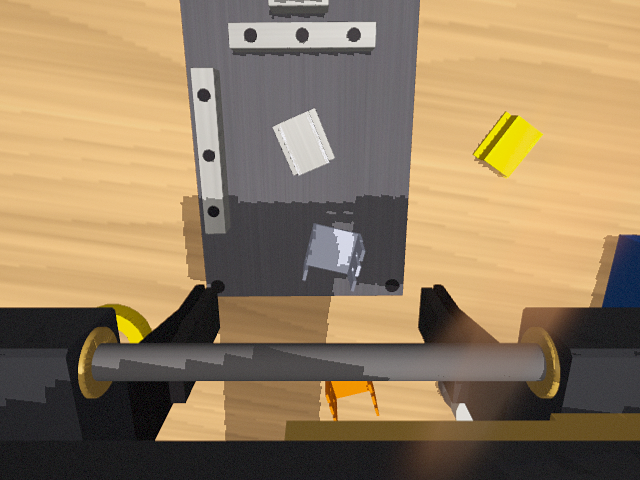

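The wrist view is clear: end stop (302,36), side stop (208,150), steel rail (303,142) with its ridges running up-left, duct (335,248) with its slotted walls left and right. I measure these now.

Run:
```python
from h import *
import pickle
p=cv2.imread("pics/w1.png"); d=np.load("pics/w1.npy"); cam=pickle.load(open("pics/w1.pkl","rb")); hsv=cv2.cvtColor(p,cv2.COLOR_BGR2HSV)
# world height map from depth
v,u=np.mgrid[:480,:640]; K,R,o=cam
P=(np.stack([(u-K[0,2])/K[0,0],(v-K[1,2])/K[1,1],np.ones_like(u)],-1)*d[...,None])@R.T+o
Z=P[...,2]
print("plate z",np.median(Z[170:190,340:380]),"end",np.median(Z[30:34,260:290]),"rail",np.median(Z[138:146,296:308]),"duct floor",np.median(Z[240:250,320:345]))
roi=np.zeros_like(Z,bool); roi[18:290,185:410]=1
def r(m,px,z,n): 
    c=blob(m&roi,px); print(n,[np.round(x,4) for x in rect(cam,c,z)],cv2.contourArea(c)); return c
r((abs(Z-.032)<.005),(280,36),.032,"end")
r((abs(Z-.032)<.005),(208,120),.032,"side")
r((abs(Z-.027)<.004),(303,142),.027,"rail hat")
m=roi&(Z>.014); c=r(m,(303,142),.020,"rail all")
# duct: 3D points above the plate, wall tops
q=P[220:285,290:375].reshape(-1,3); q=q[(q[:,2]>.016)&(q[:,2]<.06)]
for lo,hi in [(.016,.06),(.03,.06),(.045,.06)]:
    s=q[(q[:,2]>lo)&(q[:,2]<hi)][:,:2].astype(np.float32); (c0,wh,a)=cv2.minAreaRect(s); b=cv2.boxPoints((c0,wh,a)); print("duct",lo,len(s),c0,wh,a)
```

```text
plate z 0.0118265319802415 end 0.03178569554913985 rail 0.02683528827233078 duct floor 0.015022533411139571
end [array([0.626 , 0.0302], dtype=float32), array([0.0996, 0.0166], dtype=float32), np.float32(-1.422)] 3776.5
side [array([0.5369, 0.0864], dtype=float32), array([0.119, 0.017], dtype=float32), np.float32(0.1545)] 3634.5
rail hat [array([0.5552, 0.0199], dtype=float32), array([0.04  , 0.0251], dtype=float32), np.float32(0.5445)] 1795.0
rail all [array([0.5551, 0.0196], dtype=float32), array([0.0416, 0.0353], dtype=float32), np.float32(0.5622)] 2288.0
duct 0.016 853 (0.4729610085487366, -0.015153568238019943) (0.040273986756801605, 0.036209139972925186) 84.88632202148438
duct 0.03 549 (0.4733084738254547, -0.015184661373496056) (0.040273986756801605, 0.03551141917705536) 84.88632202148438
duct 0.045 301 (0.47297510504722595, -0.015147624537348747) (0.040164120495319366, 0.033714115619659424) 85.07239532470703
```

```bash
cat >> h.py <<'E'
def st(m=""):
    s=readout.sense(); print(m,"t%.1f"%s['time_s'],"tcp",np.round(s['eef_pos'],4),"F",np.round(s['ft_force'],1),"M",np.round(s['ft_torque'],2),"grip %.4f %.1f"%(s['grip_width'],s['grasp_force'])); return s
BIN=np.array([.452,-.3615]); BY=.13
def toss(xy,a,ztip,op,off):
    """pick the part at xy (tool yaw a, tips at ztip), drop it in the bin at offset off along bin y"""
    h=.33
    env.move_ptp([*xy,h-.05],quat(a)); effector.command_gripper(op)
    env.move_linear([*xy,ztip+.182],speed=.15); effector.command_gripper(0.0); st("gripped")
    env.move_linear([*xy,h],speed=.25); s=st("lifted")
    if s['grip_width']<.015: print("LOST"); return False
    b=BIN+off*np.array([-np.sin(BY),np.cos(BY)])
    env.move_ptp([*b,h],quat(BY)); env.move_linear([*b,.04+.182],speed=.2); st("in bin")
    effector.command_gripper(op+.01); env.hold(.2); env.move_linear([*b,h],speed=.3); return True
E
python3 - <<'E'
from h import *
if toss([.473,-.0152],-.088,.016,.060,-.03): 
    toss([.5552,.0198],.55,.0175,.045,.04)
env.move_ptp([.42,.25,.36],quat(.2)); p,d,c=snap("wrist","w2"); cv2.imwrite("pics/top2.png",eyes.snapshot("top")[0]); st()
K,R,o=c; v,u=np.mgrid[:480,:640]
P=(np.stack([(u-K[0,2])/K[0,0],(v-K[1,2])/K[1,1],np.ones_like(u)],-1)*d[...,None])@R.T+o
s=P[(abs(P[...,2]-.05)<.004)&(abs(P[...,1]-.346)<.1)&(abs(P[...,0]-.463)<.09)][:,:2].astype(np.float32)
print("sink",len(s),cv2.minAreaRect(s))
a=np.vstack([cv2.imread("pics/w2.png")[::2,::2],0*cv2.imread("pics/w2.png")[::2,::2]])
cv2.imwrite("pics/both.png",np.hstack([cv2.resize(cv2.imread("pics/w2.png"),(400,300)),cv2.resize(cv2.imread("pics/top2.png")[150:390,240:560],(400,300))]))
E
```

```text
gripped t4.9 tcp [ 0.4733 -0.0152  0.1985] F [-1.2  0.3  6.5] M [-0.09  0.32 -0.01] grip 0.0397 30.0
lifted t5.6 tcp [ 0.4727 -0.0153  0.3296] F [-0.8  0.7 -0.6] M [ 0.02  0.04 -0.01] grip 0.0397 30.0
in bin t7.7 tcp [ 0.4566 -0.3911  0.2231] F [ 0.3  0.1 -0.1] M [ 0.02  0.04 -0.03] grip 0.0396 30.0
gripped t12.7 tcp [0.5554 0.0198 0.2001] F [-0.9 -1.1  5.4] M [-0.15  0.2   0.02] grip 0.0245 30.0
lifted t13.4 tcp [0.5548 0.0197 0.3293] F [-0.6  0.3 -0.5] M [ 0.02 -0.03 -0.06] grip 0.0245 30.0
in bin t15.4 tcp [ 0.4476 -0.3215  0.2229] F [ 0.4 -0.5  0.6] M [ 0.   -0.   -0.02] grip 0.0248 30.0
 t19.1 tcp [0.4205 0.2492 0.3599] F [ 0.2 -0.4 -1.1] M [-0.03 -0.02 -0.07] grip 0.0550 0.0
sink 13201 ((0.46187978982925415, 0.3465169072151184), (0.10041866451501846, 0.06078041344881058), 11.852595329284668)
```

View pics/both.png

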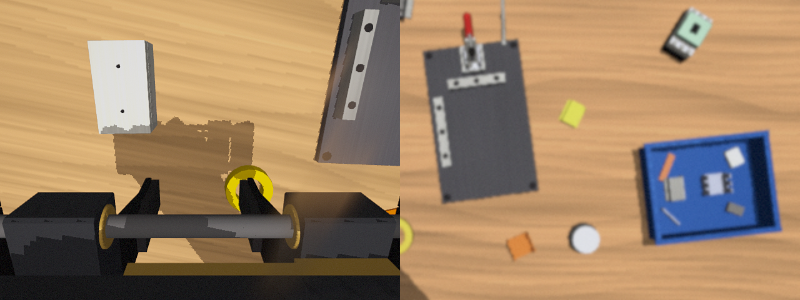

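Both parts are in the bin (right panel: duct at (716,184), rail at (677,189)), the plate is clear, and the heat sink shows at (122,87) in the left panel. Now I fetch the heat sink.

```bash
cat >> h.py <<'E'
FY=.1535; FO=np.array([.5588,.0214]); FX=np.array([np.cos(FY),np.sin(FY)]); FYv=np.array([-np.sin(FY),np.cos(FY)])
def fx(x,y): return FO+x*FX+y*FYv
def ff(s): f=s['ft_force']; return np.round([f[:2]@FX,f[:2]@FYv,f[2]],1)
E
python3 - <<'E'
from h import *
xy=[.4619,.3465]; a=.207; zg=.042+G
effector.command_gripper(.087); env.move_ptp([*xy,.30],quat(a)); env.move_linear([*xy,zg],speed=.12)
effector.command_gripper(0.0); s=st("grip")
env.move_linear([*xy,zg+.09],speed=.15); st("lift")
t=fx(-.005,.015)
env.move_ptp([*t,zg+.09],quat(FY)); env.hold(.3); s=st("over"); print(s['ee_rot'],ff(s))
env.move_linear([*t,zg+.012+.006],speed=.12); env.hold(.3); s=st("low"); print(s['ee_rot'],np.round(s['q'],2),ff(s),((s['eef_pos'][:2]-FO)@FX,(s['eef_pos'][:2]-FO)@FYv))
p,d,c=snap("wrist","w3")
E
```

```text
grip t22.0 tcp [0.462  0.3464 0.2062] F [-0.1 -1.6  2.8] M [-0.33  0.05  0.01] grip 0.0600 30.0
lift t22.8 tcp [0.4618 0.346  0.2951] F [ 0.9 -0.6 -4.4] M [ 0.05  0.02 -0.06] grip 0.0595 30.0
over t24.3 tcp [0.5515 0.0364 0.296 ] F [-0.6 -0.4 -4.5] M [ 0.1   0.02 -0.02] grip 0.0602 30.0
[-6.86886743e-05  9.96996115e-01  7.74515416e-02  2.31621796e-05] [-0.7 -0.3 -4.5]
low t25.4 tcp [0.5517 0.0354 0.2245] F [ 0.4 -0.8 -4.6] M [0.06 0.02 0.01] grip 0.0599 30.0
[1.28471089e-04 9.97063541e-01 7.65774574e-02 4.15340446e-04] [ 0.74  0.56 -1.11  1.86  0.57  1.08 -2.  ] [ 0.3 -0.9 -4.6] (np.float64(-0.004820751518485497), np.float64(0.014954175299519333))
```

View pics/w3.png

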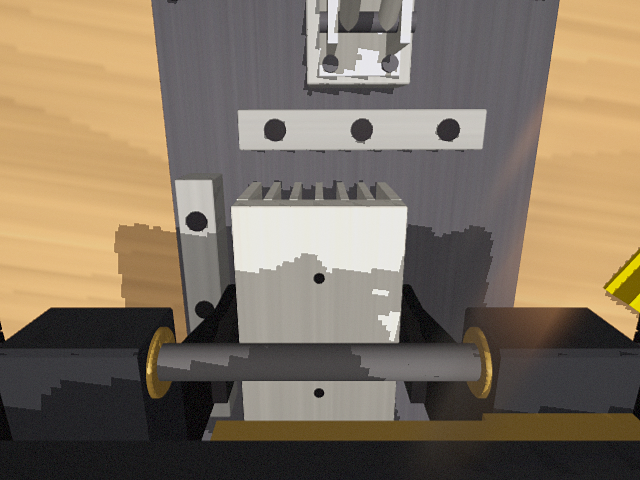

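The heat sink is held just above the plate, square to both stops: its front face at row 207 against the end stop at row 150, its left edge near (233,290) against the side stop at (215,250). Now a guarded lowering, then slow guarded pushes.

Run:
```python
from h import *
import json
zg=.042+G; c=np.array([-.005,.015,zg+.018])
def go(v): env.move_linear([*fx(c[0],c[1]),c[2]],speed=v); return readout.sense()
def push(i,step,lim,target,v=.02):
    f0=ff(readout.sense())[i]
    while abs(c[i]-lim)>1e-6:
        c[i]+=np.clip(lim-c[i],-step,step); s=go(v); f=ff(s)[i]
        if abs(f-f0)>target: break
    p=s['eef_pos']; print("xyz"[i],"cmd",np.round(c,4),"act",np.round([(p[:2]-FO)@FX,(p[:2]-FO)@FYv,p[2]],4),"F",ff(s),"t%.1f"%s['time_s'],"g %.4f"%s['grip_width'])
push(2,.001,zg+.012-.006,9)
push(1,.004,.0265,3); push(1,.001,.036,5)
push(0,.004,.0065,4); push(0,.001,.016,5)
env.hold(.3); s=st(); print(ff(s)); json.dump(list(c),open("c.json","w"))
```

```text
z cmd [-0.005  0.015  0.217] act [-0.0046  0.0152  0.2181] F [-4.1 -0.7  9.6] t27.2 g 0.0594
y cmd [-0.005   0.0265  0.217 ] act [-0.0042  0.0265  0.2181] F [-0.4 -0.4  6.4] t28.2 g 0.0598
y cmd [-0.005   0.0305  0.217 ] act [-0.0041  0.0298  0.2181] F [-0.7 -6.1  7.3] t29.2 g 0.0597
x cmd [0.0065 0.0305 0.217 ] act [0.0071 0.0299 0.2181] F [-4.2 -3.9 10.8] t30.2 g 0.0597
x cmd [0.0115 0.0305 0.217 ] act [0.0111 0.03   0.2181] F [-11.2  -5.   17.1] t31.5 g 0.0600
 t31.8 tcp [0.5652 0.0527 0.2181] F [-10.6  -7.   17.5] M [-0.99  2.21  0.1 ] grip 0.0599 30.0
[-11.6  -5.3  17.5]
```

Run:
```python
from h import *
import json
c=np.array(json.load(open("c.json")))
def rep(m):
    s=readout.sense(); w,x,y,z=s['ee_rot']; R=Ro.from_quat([x,y,z,w]).as_matrix(); p=s['eef_pos']
    print(m,"F",ff(s),"act",np.round([(p[:2]-FO)@FX,(p[:2]-FO)@FYv,p[2]],4),"tilt x,y mrad",np.round(1e3*np.array([R[:2,2]@FX,R[:2,2]@FYv]),1),"yaw err",round(1e3*(np.arctan2(R[1,0],R[0,0])-FY),1),"t%.1f g %.4f"%(s['time_s'],s['grip_width'])); return ff(s)
rep("now")
for i,tgt,step in ((2,16,-.0005),(1,-12,.0005),(0,-13,.0005),(1,-12,.0005)):
    for _ in range(5):
        f=rep("xyz"[i])
        if abs(f[i])>=abs(tgt): break
        c[i]+=step; env.move_linear([*fx(c[0],c[1]),c[2]],speed=.02); env.hold(.1)
env.hold(.5); rep("end"); json.dump(list(c),open("c.json","w")); print(c)
snap("wrist","w4"); cv2.imwrite("pics/w4c.png",cv2.resize(cv2.imread("pics/w4.png")[60:360,120:520],None,fx=2,fy=2,interpolation=cv2.INTER_CUBIC))
```

```text
now F [-11.6  -5.3  17.5] act [0.0111 0.03   0.2181] tilt x,y mrad [-1.9 -2.5] yaw err -0.6 t31.8 g 0.0599
z F [-11.6  -5.3  17.5] act [0.0111 0.03   0.2181] tilt x,y mrad [-1.9 -2.5] yaw err -0.6 t31.8 g 0.0599
y F [-11.6  -5.3  17.5] act [0.0111 0.03   0.2181] tilt x,y mrad [-1.9 -2.5] yaw err -0.6 t31.8 g 0.0599
y F [-11.   -5.5  18.1] act [0.0111 0.0301 0.2181] tilt x,y mrad [-2.  -3.1] yaw err -0.9 t32.1 g 0.0598
y F [-11.3  -7.8  18.6] act [0.0111 0.0302 0.2181] tilt x,y mrad [-2.  -3.7] yaw err -1.1 t32.5 g 0.0601
y F [-10.9  -9.2  18.6] act [0.0111 0.0304 0.2181] tilt x,y mrad [-2.1 -4.3] yaw err -1.5 t32.8 g 0.0595
y F [-11.4  -9.6  19.1] act [0.0112 0.0305 0.2181] tilt x,y mrad [-2.1 -4.9] yaw err -1.9 t33.2 g 0.0597
x F [-11.1 -12.2  19.4] act [0.0112 0.0306 0.2181] tilt x,y mrad [-2.2 -5.5] yaw err -2.2 t33.5 g 0.0597
x F [-14.5 -11.5  20.8] act [0.0114 0.0306 0.218 ] tilt x,y mrad [-3.1 -5.7] yaw err -2.4 t33.9 g 0.0600
y F [-14.5 -11.5  20.8] act [0.0114 0.0306 0.218 ] tilt x,y mrad [-3.1 -5.7] yaw err -2.4 t33.9 g 0.0600
y F [-13.9 -13.1  22.1] act [0.0114 0.0307 0.218 ] tilt x,y mrad [-3.3 -6.3] yaw err -2.8 t34.2 g 0.0599
end F [-14.5 -12.7  22.1] act [0.0114 0.0307 0.218 ] tilt x,y mrad [-3.2 -6.3] yaw err -2.8 t34.7 g 0.0599
[0.012  0.0335 0.217 ]
```

View pics/w4c.png

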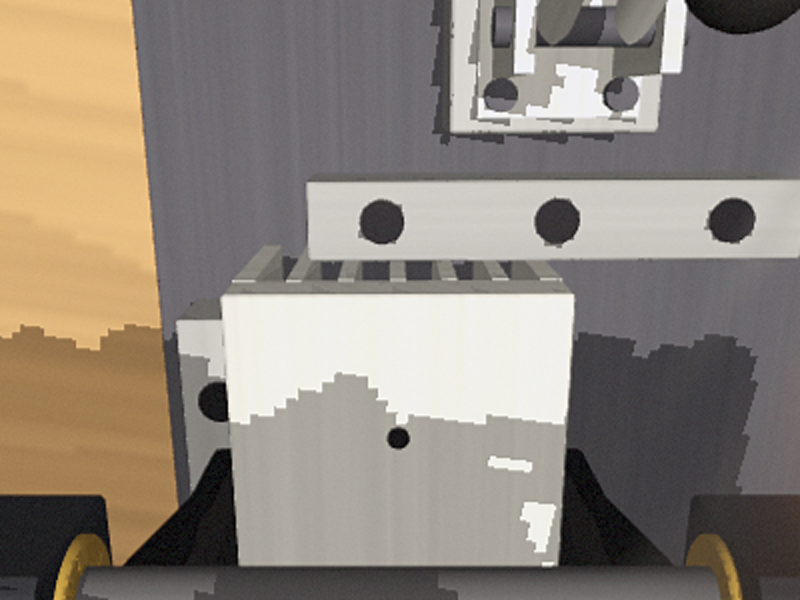

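The heat sink sits at both stops: its top front edge is at row 293 (parallax with the lower stop face at row 258) and the side stop is hidden under its left edge. The reaction has tilted the wrist by about 6 mrad, so I'll level it about the grasp point to keep the part flat.

Run:
```python
from h import *
import json
c=np.array(json.load(open("c.json"))); B=Ro.from_euler('z',FY); E=np.zeros(3)  # E: commanded extra rotation, fixture axes
def meas(m):
    s=readout.sense(); w,x,y,z=s['ee_rot']; R=Ro.from_quat([x,y,z,w]); p=s['eef_pos']
    w0,x0,y0,z0=quat(FY); e=B.inv().apply((R*Ro.from_quat([x0,y0,z0,w0]).inv()).as_rotvec())
    print(m,"F",ff(s),"M",np.round(B.inv().apply(s['ft_torque']),2),"act",np.round([(p[:2]-FO)@FX,(p[:2]-FO)@FYv,p[2]],4),"rot mrad",np.round(e*1e3,1),"t%.1f g %.4f"%(s['time_s'],s['grip_width'])); return e
w0,x0,y0,z0=quat(FY); Q0=Ro.from_quat([x0,y0,z0,w0])
for k in range(3):
    e=meas(k); dE=-.8*(e-[0,0,-.001]); E+=dE
    g=np.array([0,0,-G]); c+=-np.cross(dE,g)   # turn about the grasp point
    x,y,z,w=(Ro.from_rotvec(B.apply(E))*Q0).as_quat()
    env.move_linear([*fx(c[0],c[1]),c[2]],speed=.01,rotation=np.array([w,x,y,z])); env.hold(.3)
meas("end"); print(c,E); json.dump([list(c),list(E)],open("c2.json","w"))
```

```text
0 F [-13.3 -13.4  21.7] M [-2.44  3.01  0.1 ] act [0.0114 0.0307 0.218 ] rot mrad [-6.3  3.3 -2.8] t34.8 g 0.0595
1 F [-13.3 -12.8  21.3] M [-3.01  2.96  0.06] act [0.011  0.0299 0.218 ] rot mrad [-1.6  0.6 -1.2] t35.3 g 0.0596
2 F [-12.6 -11.5  20. ] M [-3.33  2.86 -0.02] act [0.0109 0.0297 0.218 ] rot mrad [-0.5  0.1 -1. ] t35.9 g 0.0601
end F [-12.7 -11.6  19.7] M [-3.26  2.91  0.04] act [0.0109 0.0296 0.218 ] rot mrad [-0.1 -0.1 -0.9] t36.4 g 0.0597
[0.01147811 0.03239568 0.217     ] [ 0.00673365 -0.00318226  0.00154608]
```

The moments show that full levelling moved the plate's pressure centre towards the −y edge. It was central at about −4 mrad of wrist roll, where the sink lies flat by itself, so I go back to that.

Run:
```python
from h import *
import json
c,E=map(np.array,json.load(open("c2.json"))); B=Ro.from_euler('z',FY)
w0,x0,y0,z0=quat(FY); Q0=Ro.from_quat([x0,y0,z0,w0])
def meas(m):
    L=[]
    for _ in range(4): L.append(readout.sense()); env.hold(.05)
    s=L[-1]; w,x,y,z=s['ee_rot']; e=B.inv().apply((Ro.from_quat([x,y,z,w])*Q0.inv()).as_rotvec())
    F=B.inv().apply(np.mean([q['ft_force'] for q in L],0)); M=B.inv().apply(np.mean([q['ft_torque'] for q in L],0)); p=s['eef_pos']
    N=F[2]+4.5; cop=[-(M[1]+.2*F[0])/N,(M[0]-.2*F[1])/N]
    print(m,"F",np.round(F,1),"cop mm",np.round(np.array(cop)*1e3),"act",np.round([(p[:2]-FO)@FX,(p[:2]-FO)@FYv,p[2]],4),"rot",np.round(e*1e3,1),"t%.1f"%s['time_s'])
meas(0)
for k in range(2):
    dE=np.array([-.0023,.0,0]); E+=dE; c+=-np.cross(dE,[0,0,-G])
    x,y,z,w=(Ro.from_rotvec(B.apply(E))*Q0).as_quat()
    env.move_linear([*fx(c[0],c[1]),c[2]],speed=.01,rotation=np.array([w,x,y,z])); env.hold(.2); meas(k+1)
p,d,cam=snap("wrist")
K,R,o=cam; v,u=np.mgrid[:480,:640]
P=(np.stack([(u-K[0,2])/K[0,0],(v-K[1,2])/K[1,1],np.ones_like(u)],-1)*d[...,None])@R.T+o
q=(P-[*FO,0])@B.as_matrix()
m=(abs(q[...,2]-.062)<.006)&(abs(q[...,0]-.03)<.025)&(abs(q[...,1]-.03)<.025); t=q[m]
A=np.linalg.lstsq(np.c_[t[:,:2]-[.03,.03],np.ones(len(t))],t[:,2],rcond=None)[0]; print("top plane slope mrad",A[:2]*1e3,"z",A[2],len(t))
m=(abs(q[...,2]-.012)<.006)&(q[...,1]<-.02)&(q[...,1]>-.08)&(q[...,0]<.05)&(q[...,0]>-.02); t=q[m]
A=np.linalg.lstsq(np.c_[t[:,:2]-[.03,-.03],np.ones(len(t))],t[:,2],rcond=None)[0]; print("plate slope mrad",A[:2]*1e3,"z",A[2],len(t))
t=q[(q[...,2]>.058)&(q[...,2]<.066)&(q[...,0]>0)&(q[...,0]<.075)&(q[...,1]>-.02)&(q[...,1]<.08)]; print("sink front",np.percentile(t[:,0],99.8),"side y",np.percentile(t[:,1],[.2,99.8]))
t=q[(abs(q[...,2]-.032)<.003)&(q[...,0]>.05)&(q[...,0]<.09)&(abs(q[...,1])<.045)]; print("end stop x",np.percentile(t[:,0],[.3,99.7]))
```

```text
0 F [-12.7 -12.   20. ] cop mm [-15. -36.] act [0.0109 0.0296 0.218 ] rot [-0.1 -0.  -0.9] t36.6
1 F [-13.1 -12.6  20.8] cop mm [-14.  -9.] act [0.0109 0.03   0.218 ] rot [-2.1  0.  -1.1] t37.2
2 F [-13.5 -12.7  20.8] cop mm [-11.   7.] act [0.0109 0.0304 0.218 ] rot [-4.1  0.1 -1.3] t37.9
top plane slope mrad [-1.44045812 -0.38535767] z 0.06189076422740464 16717
plate slope mrad [-1.26276125  0.42188224] z 0.01186717458405806 13526
sink front 0.06092151997483226 side y [-0.00748896  0.06844423]
end stop x [0.05909043 0.08942959]
```

The sink is flat (top 50.0 mm above the plate, parallel to within 1 mrad), pressed with about 13 N on each stop and 21 N down, with the pressure centre well inside its footprint. Handing in.

```bash
python3 -c "
from h import *
st(); print(env.sign_off())"
```

```text
t38.0 tcp [0.565  0.0531 0.218 ] F [-12.  -13.4  20.4] M [-2.79  2.62  0.09] grip 0.0599 30.0
the job is handed in; nothing more can be done
None
```

Job handed in at 38 s: both offcuts are in the blue bin, and the heat sink is still gripped, flat on the plate and pressed against both stops with about 13 N each and 20 N down.

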